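Show the ribbed sample plate to the inspection camera

TASK

First clear the two offcuts off the black board under the inspection camera into the grey scrap bin. Then draw the tall sample plate up out of its rack, turn it so that its cross-ribbed face looks squarely into the lens, and keep it held there, steady, in the middle of the camera's view and about 24 cm from the lens, touching nothing but the gripper: the job finishes while you are still holding it up. Leave the short plates, the tape roll and the lattice part where they are.

Things in the scene. Friction and masses are not known exactly. Their poses are not given: they have to be found in the camera images.
- tall_plate_mid (a point): Centre (65 mm above its foot) of the tall sample plate: loose, grey, 8 mm thick (x), 70 mm wide (y), 130 mm tall (z), 60 to 120 g, upright in one of the rack's three slots (which one varies; short plates fill the others). +x points out of its cross-ribbed face, which looks away from the robot (about world +x) at the start; +z points to its top edge. The top 40 mm is smooth for gripping.
- tall_plate_foot (a point): Middle of the tall plate's lower edge; axes as tall_plate_mid.
- tall_plate: The tall sample plate as a whole; origin at the middle of its lower edge, axes as tall_plate_mid.
- rack: Fixed plywood rack, 135 (x) x 100 (y) x 45 mm tall, origin under its centre. Three slots across it at x = -42, 0 and +42 mm, each 11 mm wide (x), 74 mm long (y) and 33 mm deep, floor 12 mm above the bench; a plate may lean some 5 degrees in its slot. It stands left or right of the board, the bin on the other side.
- short_plate_a: Loose short grey sample plate, 8 x 70 x 75 mm tall, bar ribs, upright in a rack slot (its top is 87 mm above the bench). Leave it. Origin at the middle of its lower edge.
- short_plate_b: The other short plate, same size, with studs on its face. Leave it.
- bin: Fixed grey open scrap bin, 150 x 150 x 70 mm tall, walls 4 mm; origin under its centre.
- station: Fixed camera stand: matt black board 250 x 250 x 12 mm, origin under the board's centre, on the bench. A 24 mm round column, 450 mm tall, stands behind it at x = +285 mm (far side from the robot) on a flat foot; the camera hangs from it over the far side of the board.
- board_top (a point): Centre of the black board's upper face, 12 mm above the bench; axes as the station's.
- view (a point): The point on the camera's looking line 240 mm in front of its lens: 200 mm above the bench, at x = +50 mm in the station's frame. Its +x axis is the looking direction, 40 degrees down and back towards the robot; its y axis is the station's y. So the lens (40 mm across, on a 75 mm wide camera) lies at x = -240 mm in this frame, and at x = +234, z = +354 mm in the station's.
- block_scrap_mid (a point): Centre of a loose wooden offcut lying on the board: 46 mm long (its x), 26 mm wide (its y), 26 mm high, with a 14 mm high step at its +x end (the upper half covers only x = -23 to +7 mm); point 13 mm above its underside; about 20 g.
- stub_scrap_mid (a point): Centre of a loose white plastic round stub standing on the board: 32 mm diameter up to 18 mm, tapering to 26 mm at its top, 30 mm high; point 15 mm above its underside; about 20 g. The two offcuts may be swapped left and right.
- tape: Roll of clear tape lying flat, 90 mm diameter, 24 mm high, right of the camera stand. Leave it.
- lattice: Dark printed lattice part, about 80 mm diameter, 70 mm tall, left of the camera stand. Leave it.

How it is judged:
On the way, in this order (a step that is already met when the one before it is completed fails the run):
1. both offcuts lie in the scrap bin (x of block_scrap_mid in the frame of bin between -0.073 and 0.073 m and y of block_scrap_mid in the frame of bin between -0.073 and 0.073 m and z of block_scrap_mid in the frame of bin between 0 and 0.065 m and x of stub_scrap_mid in the frame of bin between -0.073 and 0.073 m and y of stub_scrap_mid in the frame of bin between -0.073 and 0.073 m and z of stub_scrap_mid in the frame of bin between 0 and 0.065 m and contact force between bin and the fingers below 0.1 N), for 0.2 s.
2. the tall plate is drawn up out of the rack, clear of it (height (world z) of tall_plate_foot above 0.055 m and contact force between tall_plate and rack below 0.1 N), for 0.1 s.
At the end, for the whole second after the job is handed in: Offcuts in the bin; tall plate gripped and still, its centre 160-320 mm ahead of the lens and within 50 mm of the looking line in y and z, ribbed face up and square to it within 0.35 rad, lower edge over 60 mm above the bench, not touching rack, bin or camera stand (x of block_scrap_mid in the frame of bin between -0.073 and 0.073 m and y of block_scrap_mid in the frame of bin between -0.073 and 0.073 m and z of block_scrap_mid in the frame of bin between 0 and 0.065 m and x of stub_scrap_mid in the frame of bin between -0.073 and 0.073 m and y of stub_scrap_mid in the frame of bin between -0.073 and 0.073 m and z of stub_scrap_mid in the frame of bin between 0 and 0.065 m and x of tall_plate_mid in the frame of view between -0.08 and 0.08 m and y of tall_plate_mid in the frame of view between -0.05 and 0.05 m and z of tall_plate_mid in the frame of view between -0.05 and 0.05 m and angle between the x axis of tall_plate_mid and the x axis of view, either way round below 0.35 rad and angle between tall_plate_mid's own x axis and vertical below 1.25 rad and height (world z) of tall_plate_foot above 0.06 m and contact force between tall_plate and the fingers above 0.5 N and linear speed of tall_plate below 0.03 m/s and contact force between tall_plate and rack below 0.1 N and contact force between tall_plate and station below 0.1 N and contact force between tall_plate and bin below 0.1 N); the arm keeps its last pose, push and grip.
It fails at once if a short plate, the tape or the lattice part is displaced by more than 40 mm (distance of any of short_plate_a, short_plate_b, tape, lattice from where it was at the start of the episode above 0.04 m).
It also fails if it takes over 64 s, if anything falls off the work surface, if the arm or the gripper's body presses on something with over 40 N, if the wrist force passes 120 N, or if a joint passes its speed limit or range.

ROBOT

A 6-joint arm with a two-finger parallel gripper is mounted at the origin on the work surface. World frame = base frame: x ahead of the robot, y to its left, z up, the work surface at z = 0. Lengths are in m, angles in rad, forces in N, time in s.
With the tool pointing down it reaches from about 0.375 to 0.9 m from the base axis. Payload 3.1 kg.
Tool frame: the origin (TCP) lies between the finger pads; the fingertips stand 19 mm ahead of it and the grasp point (between the pads) is the TCP; z points along the fingers, y is the direction in which the jaws open and shut (so a half turn about z gives the same grasp; the last joint's range is limited). The gripper opens to 87 mm and grips with 3 to 60 N. Pads are 19 mm wide; open, the fingers measure 117 mm over their backs; the gripper's body (75 mm by 190 mm) begins 51 mm behind the grasp point.
Start: joints at [-0.178, 0.527, 1.433, -0, 1.181, -0.178], TCP at [0.625, 0, 0.242] pointing down, gripper open.
Joint ranges: [-3.08, 3.08], [-0.75, 2.2], [0.22, 2.44], [-1.43, 4.57], [0, 2.65], [-2.85, 2.85]. Speed limits (rad/s): [2.79, 2.79, 3.14, 3.14, 3.14, 3.14].

INTERFACE

Orientations are given as a unit quaternion [x, y, z, w].
In Python, from rig import robot gives the robot as it stands.
- The arm moves only by the tool apply_moves, never from a script. Its argument "series" is a list of rows, each a list of 7 numbers: the shift along the tool's x, y, z in cm, then the turn, a rotation vector about the tool's x, y, z in degrees, then the opening, from 0 (shut) to 1 (fully open). In form: [[dx, dy, dz, rx, ry, rz, grip], ...]. A call has 1 to 5 rows; each row is the pose to reach, as a shift and turn from the pose commanded when the call began, along the tool's axes at that moment; what a row does not reach only later rows make up. A row lasts 1/12 s, in which the tool goes at most 41.7 mm and 7.16 degrees, less where a joint would pass 70% of its speed; a pose out of reach is approached as far as the arm can. A call with a gripper value outside its range is refused whole. The fingers move at their own pace and stop on an object; "newtons" is the grip in N (left out, the last holds). Time passes only in rows, so rows that repeat a pose let the fingers close. It gives the time, the measured TCP pose, the force and the opening at its end, in the units of the state.
- robot.get_obs(): the state, without advancing time (a new reading comes with each control period).
- robot.camera(name): name is "scene" or "side" or "wrist"; returns the picture (384x512x3 uint8, red, green, blue); there is no depth.
- robot.camera_params(name): a dict with "mtx" (3x3 intrinsics, pixels), "origin" and "rotation" of the camera in the world. Camera axes: x right, y down, z forward; pixel columns grow to the right and rows downward; lengths in m; the calibration is good to about 2 mm. A picture is of the moment at which its call begins: read the wrist's pose just before it. camera_params takes no time and is no camera call; for the wrist camera it gives the pose at the moment of the call.
- robot.hand_in(): hands the job in, once; it reports no verdict.
The state is a dict: "time": time; "q": joint angles; "joint_velocities": joint speeds; "joint_torque": joint torques, N m; "position": TCP position; "tool_rot": TCP orientation; "ft_force": force on the tool from outside, world axes, zero at the start; "moment": the same for the moment, N m; "grip_width": finger opening in m.
Only numpy, scipy, OpenCV 4.12 (cv2) and the standard library are available. Lean on these libraries where they do the work, as an engineer would, in place of code of your own. Each camera call takes 0.05 s, during which the arm holds its last target. There are 200 camera calls.

## Working session

There is one attempt and no reset: what is moved stays moved. The work goes in short steps, Python scripts to look and compute and a tool call to move; the robot and the scene stay as the last step left them, time stands still between calls to the robot, and variables do not carry over. Pictures are saved under pics/ and viewed, about 8 in all and at most 12, crops included, and the job is handed in when it is done.

Besides the shell and the picture viewer there is one more tool, called after ">>>" as name([rows], argument=value, ...), one row to a line, values as JSON. apply_moves: Moves the arm, as the interface text tells. Its arguments: {"type":"object","properties":{"series":{"type":"array"},"newtons":{"type":"number"}},"required":["series"]}

```bash
ls; mkdir -p pics; python3 - <<'E'
from rig import robot
import cv2, numpy as np
o=robot.get_obs(); print({k:np.round(v,3).tolist() for k,v in o.items()})
for n in ["scene","side","wrist"]:
    p=robot.camera_params(n); print(n,{k:np.round(v,3).tolist() for k,v in p.items()})
    cv2.imwrite(f"pics/{n}0.png",robot.camera(n)[:,:,::-1])
E
```

```text
pics
{'time': 0.0, 'q': [-0.178, 0.528, 1.434, 0.0, 1.181, -0.178], 'joint_velocities': [-0.001, -0.0, 0.001, -0.002, 0.001, -0.001], 'joint_torque': [-0.001, -44.005, -17.659, 0.063, 0.058, -0.0], 'position': [0.624, 0.0, 0.241], 'tool_rot': [0.707, 0.707, -0.001, -0.001], 'ft_force': [-0.633, -0.045, 0.46], 'moment': [0.016, -0.004, 0.061], 'grip_width': 0.087}
scene {'mtx': [[458.512, 0.0, 264.072], [0.0, 458.512, 188.498], [0.0, 0.0, 1.0]], 'origin': [1.308, -0.822, 0.99], 'rotation': [0.839, 0.324, -0.162, -0.406]}
side {'mtx': [[468.418, 0.0, 256.274], [0.0, 468.418, 193.726], [0.0, 0.0, 1.0]], 'origin': [0.155, -0.834, 0.677], 'rotation': [0.844, -0.2, 0.113, -0.485]}
wrist {'mtx': [[309.081, 0.0, 256.64], [0.0, 309.081, 188.76], [0.0, 0.0, 1.0]], 'origin': [0.625, 0.082, 0.384], 'rotation': [0.989, -0.0, -0.001, 0.15]}
```

View pics/scene0.png

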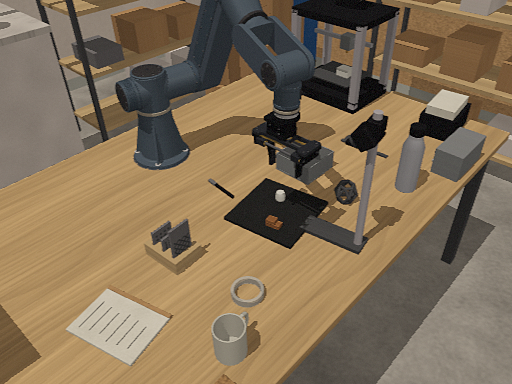

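View pics/side0.png

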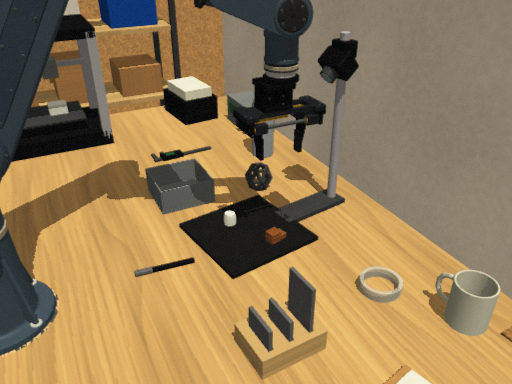

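Bin is on the left and the rack on the right, with the tall plate in the far slot. In the side view: stub (230,218), block (276,235), plate top (302,280). Next I'll measure these.

```bash
cat > h.py <<'E'
import numpy as np, cv2
from scipy.spatial.transform import Rotation as R
from rig import robot
def cast(p,uv,z):
    "pixels onto the plane at height z"
    uv=np.atleast_2d(uv).astype(float)
    d=np.c_[uv,np.ones(len(uv))]@np.linalg.inv(p["mtx"]).T@R.from_quat(p["rotation"]).as_matrix().T
    o=np.array(p["origin"]); return o+d*((z-o[2])/d[:,2])[:,None]
def proj(p,X):
    c=R.from_quat(p["rotation"]).inv().apply(np.atleast_2d(X)-np.array(p["origin"]))@np.array(p["mtx"]).T
    return c[:,:2]/c[:,2:]
def shot(n,f):
    p=robot.camera_params(n); im=robot.camera(n)[:,:,::-1].copy(); cv2.imwrite(f"pics/{f}.png",im); return p,im
def blob(m,near=None):
    "largest contour (or the one containing/nearest a pixel)"
    cs,_=cv2.findContours(m.astype(np.uint8),cv2.RETR_EXTERNAL,cv2.CHAIN_APPROX_NONE)
    cs=[c for c in cs if cv2.contourArea(c)>15]
    return max(cs,key=cv2.contourArea) if near is None else max(cs,key=lambda c:cv2.pointPolygonTest(c,near,True))
E
python3 - <<'E'
from h import *
for n in ["side","scene"]:
    im=cv2.imread(f"pics/{n}0.png"); p=robot.camera_params(n)
    hsv=cv2.cvtColor(im,cv2.COLOR_BGR2HSV)
    dark=hsv[...,2]<60
    c=blob(dark,(240,240) if n=="side" else (260,215))
    q=cv2.approxPolyDP(cv2.convexHull(c),6,True)[:,0]
    print(n,"board",q.tolist(),np.round(cast(p,q,.012),3)[:,:2].tolist())
    for nm,pt,z in [("stub",(230,218) if n=="side" else (280,196),.015),("block",(276,235) if n=="side" else (273,222),.013)]:
        x,y=pt; box=np.zeros(dark.shape,bool); box[y-20:y+20,x-20:x+20]=1
        m=(hsv[...,2]>75)&box
        c=blob(m,pt); M=cv2.moments(c); uv=[M['m10']/M['m00'],M['m01']/M['m00']]
        print(nm,cv2.contourArea(c),np.round(uv,1),np.round(cast(p,uv,.012+z),3))
im=cv2.imread("pics/side0.png")
a=cv2.resize(im[255:375,220:350],None,fx=5,fy=5,interpolation=cv2.INTER_CUBIC)[:600]
cv2.imwrite("pics/rackc.png",a)
w=cv2.imread("pics/wrist0.png"); cv2.imwrite("pics/wristb.png",cv2.resize(w,None,fx=1.5,fy=1.5))
E
```

```text
side board [[343, 199], [315, 240], [233, 278], [180, 226], [257, 195]] [[0.861, 0.05], [0.688, -0.077], [0.456, -0.114], [0.418, 0.127], [0.66, 0.177]]
stub 164.5 [229.6 218.1] [[0.535 0.082 0.027]]
block 202.0 [275.1 234.4] [[ 0.605 -0.03   0.025]]
scene board [[224, 217], [266, 178], [326, 201], [367, 239], [358, 253], [289, 248]] [[0.465, -0.104], [0.425, 0.14], [0.66, 0.178], [0.859, 0.115], [0.871, 0.048], [0.708, -0.071]]
stub 90.5 [279.7 195.4] [[0.538 0.084 0.027]]
block 140.0 [272.7 221.9] [[ 0.606 -0.028  0.025]]
```

View pics/rackc.png

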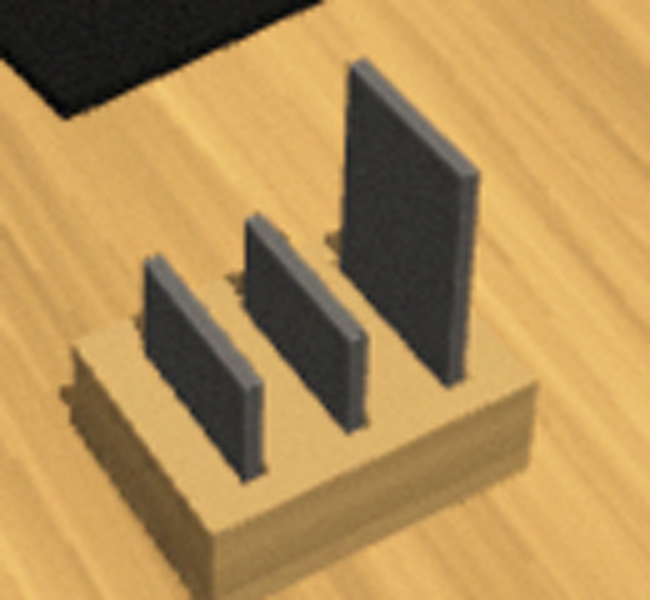

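View pics/wristb.png

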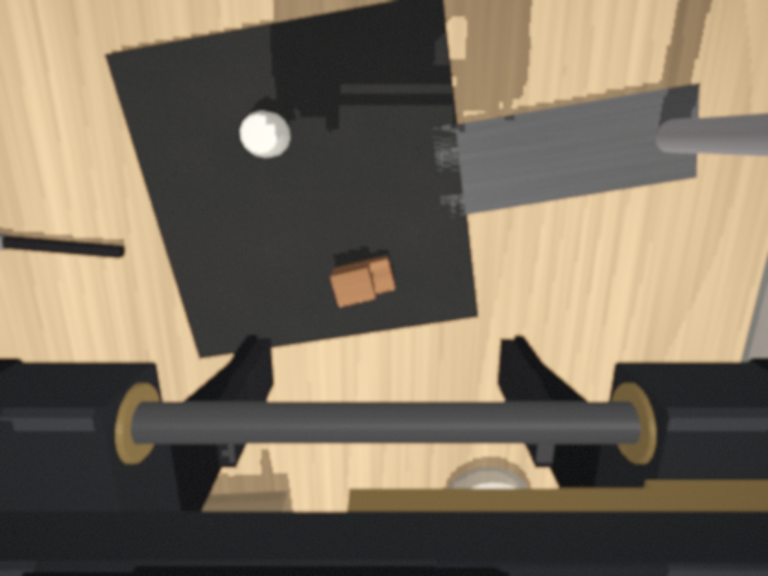

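Wrist view (x1.5): stub at (265,133). Block at (363,278), step end to the right, tilted about 15°. The board's lower edge runs (200,357)-(477,316). The crop gives the rack and plate top corners. I'll cast these.

```bash
python3 - <<'E'
from h import *
p=robot.camera_params("side"); w=robot.camera_params("wrist"); sc=robot.camera_params("scene")
def pr(n,x): print(n,np.round(x[:,:2],3).tolist())
cr=lambda a: np.array(a)/5+[220,255]
pr("rack top",cast(p,cr([(73,350),(213,535),(540,382)]),.045))
pr("plate top",cast(p,cr([(350,63),(366,60),(478,175),(462,180)]),.142))
pr("short mid top",cast(p,cr([(247,215),(260,214),(368,337),(352,342)]),.087))
pr("slot line at rack top, tall plate",cast(p,cr([(342,270),(447,384),(466,380)]),.045))
W=lambda a: np.array(a)/1.5
pr("w board",cast(w,W([(107,54),(200,357),(477,316)]),.012))
pr("w block tall top",cast(w,W([(331,281),(343,306),(376,297),(366,270)]),.038))
pr("w block step",cast(w,W([(395,290),(387,260)]),.026))
pr("w stub",cast(w,W([(265,133)]),.027))
im=cv2.imread("pics/side0.png"); hsv=cv2.cvtColor(im,cv2.COLOR_BGR2HSV)
m=(hsv[...,1]<90)&(hsv[...,2]>30)&(hsv[...,2]<160)
box=np.zeros(m.shape,bool); box[150:215,135:222]=1
c=blob(m&box); q=cv2.approxPolyDP(cv2.convexHull(c),4,True)[:,0]
print("bin",q.tolist()); pr("bin@.07",cast(p,q,.07)); pr("bin@0",cast(p,q,0))
o=robot.get_obs();print(o["time"],o["position"])
E
```

```text
rack top [[0.391, -0.269], [0.399, -0.365], [0.533, -0.358]]
plate top [[0.499, -0.275], [0.505, -0.276], [0.508, -0.345], [0.502, -0.345]]
short mid top [[0.458, -0.275], [0.463, -0.277], [0.467, -0.346], [0.461, -0.346]]
slot line at rack top, tall plate [[0.498, -0.278], [0.503, -0.344], [0.51, -0.345]]
w board [[0.421, 0.141], [0.46, -0.102], [0.703, -0.063]]
w block tall top [[0.582, -0.024], [0.591, -0.045], [0.617, -0.037], [0.609, -0.015]]
w block step [[0.632, -0.035], [0.626, -0.01]]
w stub [[0.536, 0.086]]
bin [[195, 159], [213, 179], [214, 200], [162, 213], [148, 190], [146, 169]]
bin@.07 [[0.547, 0.358], [0.548, 0.219], [0.508, 0.115], [0.374, 0.116], [0.374, 0.24], [0.401, 0.36]]
bin@0 [[0.592, 0.495], [0.593, 0.34], [0.549, 0.225], [0.4, 0.225], [0.399, 0.364], [0.43, 0.498]]
0.15 [6.24463256e-01 1.11378093e-04 2.40772648e-01]
```

Measurements agree: stub (0.536, 0.084), block (0.607, -0.029) at about 16°, bin centre about (0.474, 0.293). Board centre is (0.562, 0.039), yaw 9°, and the tall plate's top is at (0.503, -0.310). Stub first.

>>> apply_moves([
  [8.4,-8.8,13,0,0,0,1],
  [8.4,-8.8,13,0,0,0,1],
  [8.4,-8.8,13,0,0,0,1],
  [8.4,-8.8,13,0,0,0,1],
  [8.4,-8.8,13,0,0,0,1],
], newtons=15)

```text
time: 0.57
position: [0.5291, 0.0866, 0.1072]
tool_rot: [0.706, 0.708, -0.005, -0.005]
ft_force: [-0.6, 0.2, -0.4]
grip_width: 0.0872
```

>>> apply_moves([
  [0,0,2,0,0,0,1],
  [0,0,4.5,0,0,0,1],
  [0,0,6.5,0,0,0,1],
  [0,0,7.4,0,0,0,1],
  [0,0,7.4,0,0,0,1],
])

```text
time: 0.98
position: [0.5354, 0.0841, 0.0355]
tool_rot: [0.707, 0.707, -0.002, -0.002]
ft_force: [-1.0, -0.3, -0.0]
grip_width: 0.0869
```

>>> apply_moves([
  [0,0,0,0,0,0,0],
  [0,0,0,0,0,0,0],
  [0,0,0,0,0,0,0],
  [0,0,0,0,0,0,0],
  [0,0,0,0,0,0,0],
])

```text
time: 1.4
position: [0.5376, 0.084, 0.0385]
tool_rot: [0.707, 0.707, 0.001, 0.001]
ft_force: [-0.8, 0.5, -1.1]
grip_width: 0.0617
```

>>> apply_moves([
  [0,0,-0.2,0,0,0,0],
  [0,0,-2,0,0,0,0],
  [0,0,-6,0,0,0,0],
  [0,0,-10,0,0,0,0],
  [0,0,-12.5,0,0,0,0],
])

```text
time: 1.82
position: [0.5381, 0.084, 0.1661]
tool_rot: [0.707, 0.707, 0.001, 0.001]
ft_force: [0.1, 1.1, 0.0]
grip_width: 0.0285
```

The fingers close slowly, so the lift may have come too early. Checking.

```bash
python3 - <<'E'
from h import *
p,im=shot("side","s1"); print(robot.get_obs()["grip_width"],robot.get_obs()["position"])
cv2.imwrite("pics/s1c.png",cv2.resize(im[100:300,150:350],None,fx=2.5,fy=2.5))
E
```

```text
0.024390462828645973 [0.5407081  0.08409483 0.16998827]
```

View pics/s1c.png

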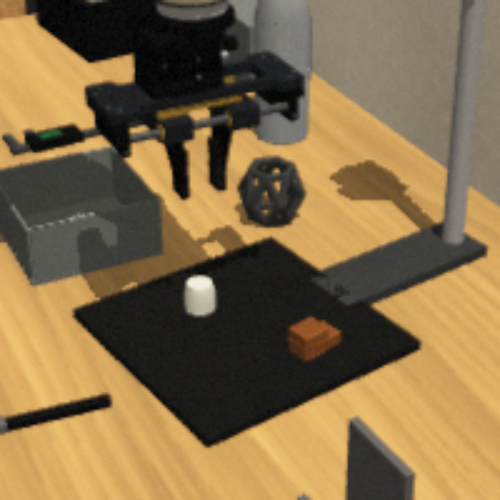

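The stub is still at its place and nothing was disturbed. I'll reopen partly and wait longer this time.

>>> apply_moves([
  [0,0,0,0,0,0,0.65],
  [0,0,2,0,0,0,0.65],
  [0,0,4,0,0,0,0.65],
  [0,0,6,0,0,0,0.65],
  [0,0,6,0,0,0,0.65],
])

```text
time: 2.28
position: [0.5332, 0.0841, 0.0984]
tool_rot: [0.707, 0.707, -0.003, -0.004]
ft_force: [-0.4, -0.5, -0.6]
grip_width: 0.0497
```

```bash
python3 - <<'E'
from h import *
p,im=shot("wrist","w1"); o=robot.get_obs(); print(o["grip_width"],o["position"])
hsv=cv2.cvtColor(im,cv2.COLOR_BGR2HSV)
m=(hsv[...,1]<60)&(hsv[...,2]>170)
cs,_=cv2.findContours(m.astype(np.uint8),cv2.RETR_EXTERNAL,cv2.CHAIN_APPROX_NONE)
for c in cs:
    if cv2.contourArea(c)>60:
        (x,y),r=cv2.minEnclosingCircle(c); print(x,y,r,cast(p,(x,y),.03).round(3))
E
```

```text
0.05251437850877989 [0.53425029 0.08409905 0.09987249]
261.5625 207.53750610351562 23.51457405090332 [[0.536 0.086 0.03 ]]
```

>>> apply_moves([
  [0.2,0,2,0,0,0,0.65],
  [0.2,0,4.5,0,0,0,0.65],
  [0.2,0,6.7,0,0,0,0.65],
  [0.2,0,6.7,0,0,0,0.65],
  [0.2,0,6.7,0,0,0,0],
])

```text
time: 2.75
position: [0.5364, 0.0861, 0.0352]
tool_rot: [0.707, 0.707, -0.001, -0.001]
ft_force: [-0.5, -0.0, -0.5]
grip_width: 0.054
```

>>> apply_moves([
  [0,0,0,0,0,0,0],
  [0,0,0,0,0,0,0],
  [0,0,0,0,0,0,0],
  [0,0,0,0,0,0,0],
  [0,0,0,0,0,0,0],
])

```text
time: 3.17
position: [0.5377, 0.0861, 0.0367]
tool_rot: [0.707, 0.707, 0.001, 0.001]
ft_force: [-0.4, -0.8, 5.6]
grip_width: 0.031
```

>>> apply_moves([
  [0,0,-2,0,0,0,0],
  [0,0,-6,0,0,0,0],
  [0,0,-10,0,0,0,0],
  [0,0,-12,0,0,0,0],
  [2,0,-12,0,0,0,0],
])

```text
time: 3.58
position: [0.5408, 0.104, 0.161]
tool_rot: [0.708, 0.706, 0.004, 0.005]
ft_force: [0.8, 0.2, -0.5]
grip_width: 0.0309
```

>>> apply_moves([
  [4,-2,0,0,0,0,0],
  [8,-3,0,0,0,0,0],
  [12,-4,0,0,0,0,0],
  [16,-5,0,0,0,0,0],
  [18.7,-6.3,0,0,0,0,0],
])

```text
time: 4.0
position: [0.4739, 0.296, 0.1561]
tool_rot: [0.707, 0.707, 0.001, 0.0]
ft_force: [0.3, -0.2, -0.3]
grip_width: 0.0312
```

>>> apply_moves([
  [0,0,0,0,0,0,0],
  [0,0,3,0,0,0,0],
  [0,0,6.5,0,0,0,0],
  [0,0,7.5,0,0,0,0],
  [0,0,7.5,0,0,0,0.6],
])

```text
time: 4.42
position: [0.4718, 0.2917, 0.078]
tool_rot: [0.707, 0.707, -0.003, -0.001]
ft_force: [-1.0, 0.7, 0.5]
grip_width: 0.0335
```

>>> apply_moves([
  [0,0,0,0,0,0,0.6],
  [0,0,0,0,0,0,0.6],
  [0,0,0,0,0,0,0.6],
  [0,0,-3,0,0,0,0.6],
  [0,0,-7,0,0,0,0.6],
])

```text
time: 4.83
position: [0.4723, 0.292, 0.1496]
tool_rot: [0.707, 0.707, -0.003, -0.001]
ft_force: [0.4, 0.7, 0.7]
grip_width: 0.0509
```

>>> apply_moves([
  [-4,1,0,0,0,7,0.6],
  [-8,2.5,0,0,0,14,0.6],
  [-12,4.5,0,0,0,21,0.6],
  [-16,6.5,0,0,0,28,0.6],
  [-19.5,8,0,0,0,35,0.6],
])

```text
time: 5.25
position: [0.5542, 0.0995, 0.1526]
tool_rot: [0.888, 0.459, 0.002, 0.001]
ft_force: [0.6, 0.2, 0.2]
grip_width: 0.0523
```

>>> apply_moves([
  [-1.6,2.5,0,0,0,7,0.6],
  [-3.2,5,0,0,0,14,0.6],
  [-4.8,7.5,0,0,0,21,0.6],
  [-6.4,10,0,0,0,28,0.6],
  [-7.9,11,0,0,0,35,0.6],
])

```text
time: 5.67
position: [0.6009, -0.0302, 0.1527]
tool_rot: [0.986, 0.17, 0.003, 0.002]
ft_force: [0.1, 0.0, 0.1]
grip_width: 0.0524
```

>>> apply_moves([
  [0,0,2,0,0,4,0.6],
  [0,0,4,0,0,4,0.6],
  [0,0,4,0,0,4,0.6],
  [0,0,4,0,0,4,0.6],
])

```text
time: 6.0
position: [0.597, -0.0267, 0.111]
tool_rot: [0.99, 0.139, -0.0, -0.0]
ft_force: [0.3, -0.4, 0.1]
grip_width: 0.0522
```

```bash
cat > blk.py <<'E'
from h import *
import sys
p,im=shot("wrist",sys.argv[1]); o=robot.get_obs(); print(o["time"],o["grip_width"],o["position"])
Rm=R.from_quat(o["tool_rot"]).as_matrix(); print("tool y yaw",np.degrees(np.arctan2(Rm[1,1],Rm[0,1])))
hsv=cv2.cvtColor(im,cv2.COLOR_BGR2HSV)
m=(hsv[...,0]<14)&(hsv[...,1]>110)&(hsv[...,2]>60); m[230:]=0
c=blob(m); print(cv2.contourArea(c),cv2.minAreaRect(c)); 
f=cast(p,cv2.boxPoints(cv2.minAreaRect(c)),.03); print(f.round(3)[:,:2].tolist(),f.mean(0).round(4))
E
python3 blk.py w2
```

```text
6.05 0.05199296917034031 [ 0.59778928 -0.02658414  0.11170962]
tool y yaw -73.98589825053342
2196.5 ((260.2796325683594, 191.6707000732422), (35.65583419799805, 66.42193603515625), 2.0454084873199463)
[[0.577, -0.02], [0.629, -0.008], [0.635, -0.033], [0.584, -0.047]] [ 0.6062 -0.027   0.03  ]
```

View pics/w2.png

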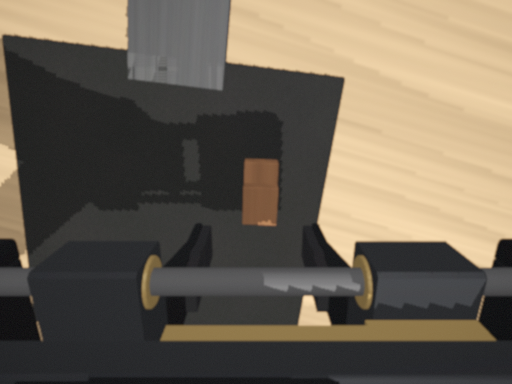

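The block is aligned with the jaws (centred at column 260, step end away). Descending to grasp it.

>>> apply_moves([
  [0,0.2,2,0,0,-2,0.6],
  [0,0.2,5,0,0,-2,0.6],
  [0,0.2,7.6,0,0,-2,0.6],
  [0,0.2,7.7,0,0,-2,0.6],
  [0,0.2,7.7,0,0,-2,0],
])

```text
time: 6.47
position: [0.5983, -0.0282, 0.0341]
tool_rot: [0.988, 0.157, 0.0, 0.0]
ft_force: [-0.6, -0.7, 0.3]
grip_width: 0.0499
```

>>> apply_moves([
  [0,0,0,0,0,0,0],
  [0,0,0,0,0,0,0],
  [0,0,0,0,0,0,0],
  [0,0,0,0,0,0,0],
  [0,0,0,0,0,0,0],
])

```text
time: 6.88
position: [0.5984, -0.0285, 0.0348]
tool_rot: [0.988, 0.156, 0.001, 0.0]
ft_force: [-0.8, 0.1, 6.4]
grip_width: 0.0267
```

>>> apply_moves([
  [0,0,0,0,0,0,0],
  [0,0,-3,0,0,0,0],
  [0,0,-7,0,0,0,0],
  [0,0,-11,0,0,0,0],
  [0,0,-12,0,0,0,0],
])

```text
time: 7.3
position: [0.6013, -0.0291, 0.1596]
tool_rot: [0.988, 0.156, 0.005, 0.002]
ft_force: [0.6, -0.2, 0.2]
grip_width: 0.0266
```

>>> apply_moves([
  [0,-4,0,0,0,-7,0],
  [0,-8,0,0,0,-14,0],
  [0,-12,0,0,0,-21,0],
  [0,-16,0,0,0,-28,0],
  [0,-19,0,0,0,-35,0],
])

```text
time: 7.72
position: [0.5371, 0.1546, 0.1533]
tool_rot: [0.893, 0.449, -0.001, -0.001]
ft_force: [0.1, 0.3, 0.1]
grip_width: 0.0267
```

>>> apply_moves([
  [1,-2.5,0,0,0,-7,0],
  [2,-5,0,0,0,-14,0],
  [3,-7.5,0,0,0,-21,0],
  [4,-10,0,0,0,-28,0],
  [5.2,-12.1,0,0,0,-35,0],
])

```text
time: 8.13
position: [0.4717, 0.2675, 0.1531]
tool_rot: [0.717, 0.697, -0.001, -0.001]
ft_force: [-0.0, 0.3, -0.5]
grip_width: 0.0269
```

>>> apply_moves([
  [0,0,0,0,0,-2,0],
  [0,0,3,0,0,-2,0],
  [0,0,6.5,0,0,-2,0],
  [0,0,6.5,0,0,-2,0],
  [0,0,6.5,0,0,-2,0.6],
])

```text
time: 8.55
position: [0.4719, 0.266, 0.0869]
tool_rot: [0.707, 0.707, -0.003, -0.001]
ft_force: [0.3, -0.8, -0.1]
grip_width: 0.0288
```

>>> apply_moves([
  [0,0,0,0,0,0,0.6],
  [0,0,0,0,0,0,0.6],
  [0,0,0,0,0,0,0.6],
  [0,0,-3,0,0,0,0.6],
  [0,0,-7,0,0,0,0.6],
])

```text
time: 8.97
position: [0.472, 0.2658, 0.1579]
tool_rot: [0.707, 0.707, -0.003, -0.001]
ft_force: [1.1, 0.3, 0.1]
grip_width: 0.0505
```

>>> apply_moves([
  [-3,0,-1,0,0,0,0.6],
  [-7,0,-2,0,0,0,0.6],
  [-11,0,-3,0,0,0,0.6],
  [-15,0,-4,0,0,0,0.6],
  [-18,0,-4,0,0,0,0.6],
])

```text
time: 9.38
position: [0.4752, 0.0841, 0.202]
tool_rot: [0.707, 0.707, 0.002, 0.003]
ft_force: [0.5, 0.5, -0.4]
grip_width: 0.0522
```

```bash
python3 - <<'E'
from h import *
o=robot.get_obs(); print(o["time"],o["grip_width"],o["position"],o["tool_rot"])
_,a=shot("side","s3"); _,b=shot("scene","c3")
v=lambda i: cv2.resize(i,(500,400))
cv2.imwrite("pics/m3.png",np.hstack([cv2.resize(a[140:260,130:250],(390,390)),cv2.resize(b[100:240,220:360],(390,390))]))
E
```

```text
9.3833 0.05221070602404566 [0.47523942 0.0841298  0.20199569] [0.70727291 0.70693136 0.00218496 0.00288269]
```

View pics/m3.png

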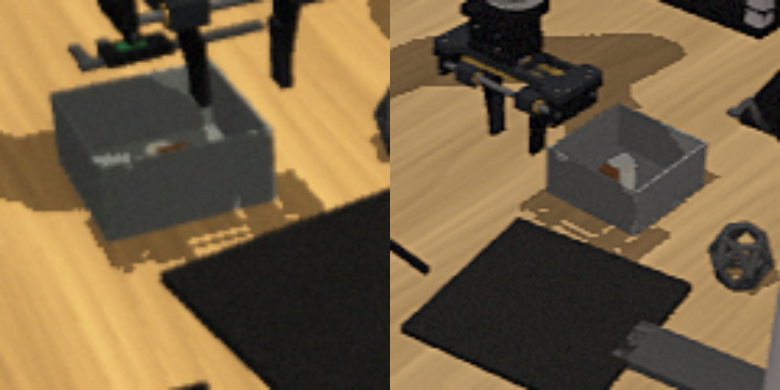

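Both offcuts are in the bin: brown and white are both visible inside it and the board is empty. Going to the plate.

>>> apply_moves([
  [-4,0.5,-1,0,0,-1,0.6],
  [-8,1,-1,0,0,-2,0.6],
  [-12,2,-1,0,0,-3,0.6],
  [-16,2.5,-1,0,0,-4,0.6],
  [-20,3,-1,0,0,-4,0.6],
])

```text
time: 9.9
position: [0.5045, -0.1144, 0.2098]
tool_rot: [0.681, 0.732, 0.001, 0.001]
ft_force: [-0.1, 0.3, 0.5]
grip_width: 0.0522
```

>>> apply_moves([
  [-4,-0.3,0,0,0,0,0.6],
  [-8,-0.6,0,0,0,0,0.6],
  [-12,-0.9,0,0,0,0,0.6],
  [-16,-1.2,0,0,0,0,0.6],
  [-19.6,-1.4,0,0,0,0,0.6],
])

```text
time: 10.32
position: [0.5039, -0.3117, 0.2097]
tool_rot: [0.682, 0.731, 0.0, 0.001]
ft_force: [0.4, -1.0, -0.0]
grip_width: 0.0523
```

>>> apply_moves([
  [0,0,0,0,0,0,0.6],
  [0,0,0,0,0,0,0.6],
])

```text
time: 10.48
position: [0.504, -0.3113, 0.2093]
tool_rot: [0.683, 0.73, 0.0, 0.001]
ft_force: [-0.4, 0.2, 0.9]
grip_width: 0.0524
```

```bash
python3 - <<'E'
from h import *
p,im=shot("wrist","w4"); o=robot.get_obs(); print(o["time"],o["grip_width"],o["position"],o["tool_rot"])
Rm=R.from_quat(o["tool_rot"]).as_matrix(); print("tool y yaw",np.degrees(np.arctan2(Rm[1,1],Rm[0,1])))
print(proj(p,[[.503,-.275,.142],[.503,-.31,.142],[.503,-.345,.142]]))
E
```

```text
10.5333 0.05217433506532386 [ 0.50360368 -0.30940445  0.20898153] [ 6.82389238e-01  7.30988894e-01  3.93778900e-04 -9.94823626e-05]
tool y yaw 3.9387228561473178
[[258.69344001 161.11193401]
 [255.40776235 208.2825195 ]
 [252.41210267 251.28948355]]
```

View pics/w4.png

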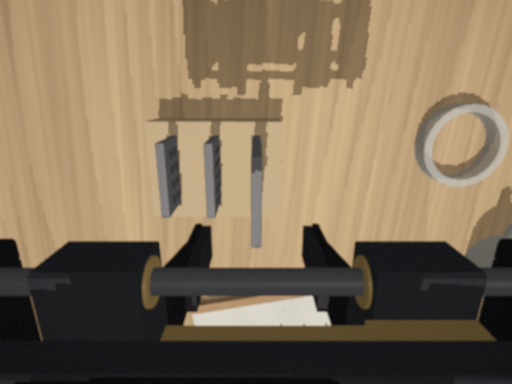

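The plate's top edge runs (257,160)-(257,247), matching the prediction and aligned with the jaws. Descend and grip.

>>> apply_moves([
  [0,0,2,0,0,0,0.6],
  [0,0,5,0,0,0,0.6],
  [0,0,8,0,0,0,0.6],
  [0,0,8.6,0,0,0,0.6],
  [0,0,8.6,0,0,0,0.3],
], newtons=25)

```text
time: 10.95
position: [0.5025, -0.3066, 0.1209]
tool_rot: [0.681, 0.732, 0.0, -0.003]
ft_force: [-0.7, -0.1, -0.3]
grip_width: 0.0499
```

>>> apply_moves([
  [0,0,0,0,0,0,0],
  [0,0,0,0,0,0,0],
  [0,0,0,0,0,0,0],
  [0,0,0,0,0,0,0],
  [0,0,0,0,0,0,0],
])

```text
time: 11.37
position: [0.504, -0.3103, 0.1237]
tool_rot: [0.682, 0.731, 0.0, 0.001]
ft_force: [-0.4, 1.0, 1.3]
grip_width: 0.0203
```

>>> apply_moves([
  [0,0,0,0,0,0,0],
  [0,0,0,0,0,0,0],
  [0,0,0,0,0,0,0],
])

```text
time: 11.62
position: [0.5036, -0.3101, 0.123]
tool_rot: [0.682, 0.731, 0.0, 0.0]
ft_force: [-0.1, 1.0, 3.1]
grip_width: 0.0077
```

>>> apply_moves([
  [0,0,-0.7,0,0,0,0],
  [0,0,-2.5,0,0,0,0],
  [0,0,-5,0,0,0,0],
  [0,0,-8,0,0,0,0],
  [0,0,-12,0,0,0,0],
])

```text
time: 12.03
position: [0.5019, -0.3086, 0.2414]
tool_rot: [0.682, 0.731, -0.0, -0.003]
ft_force: [0.7, 0.3, -1.8]
grip_width: 0.0076
```

>>> apply_moves([
  [0,0,-4,0,0,0,0],
  [0,0,-7,0,0,0,0],
  [0,0,-8,0,0,0,0],
  [0,0,-8,0,0,0,0],
  [0,0,-8,0,0,0,0],
])

```text
time: 12.45
position: [0.5029, -0.3094, 0.3217]
tool_rot: [0.682, 0.731, -0.0, -0.001]
ft_force: [-0.3, -0.1, -1.3]
grip_width: 0.0079
```

>>> apply_moves([
  [2,1,0,0,0,0,0],
  [5,2,0,0,0,0,0],
  [9,3,0,0,0,0,0],
  [13,4,0,0,0,0,0],
  [17,5,0,0,0,0,0],
])

```text
time: 12.87
position: [0.5399, -0.1347, 0.3189]
tool_rot: [0.683, 0.731, -0.001, -0.004]
ft_force: [1.0, 0.4, -2.1]
grip_width: 0.008
```

>>> apply_moves([
  [4,1,0,0,0,-1,0],
  [8,2,0,0,0,-2,0],
  [12,3.3,0,0,0,-3,0],
  [15.5,4.5,0,0,0,-4,0],
  [17.6,5.3,0,0,0,-5,0],
])

```text
time: 13.28
position: [0.5805, 0.0466, 0.3189]
tool_rot: [0.648, 0.762, -0.001, -0.003]
ft_force: [0.6, 0.0, -1.6]
grip_width: 0.0076
```

>>> apply_moves([
  [0,0,0,-4,0,0,0],
  [0,0,0,-11,0,0,0],
  [0,0,2,-18,0,0,0],
  [0,0,4,-25,0,0,0],
  [0,0,6,-32,0,0,0],
])

```text
time: 13.7
position: [0.5808, 0.0449, 0.2645]
tool_rot: [0.627, 0.738, 0.191, 0.158]
ft_force: [1.5, 1.9, -2.6]
grip_width: 0.008
```

```bash
cat > chk.py <<'E'
from h import *
import sys
o=robot.get_obs(); Rm=R.from_quat(o["tool_rot"]).as_matrix(); P=o["position"]
y9=np.radians(9.1); lx=np.array([np.cos(y9)*.766,np.sin(y9)*.766,.643]); V=np.array([.611,.047,.2])
tgt=V+.045*np.array([-.635,-.101,.766])
print(o["time"],o["grip_width"],P.round(4),"shift cm in tool axes to target",(Rm.T@(tgt-P)*100).round(2))
C=np.column_stack([np.cross(lx*0+[-np.sin(y9),np.cos(y9),0],[0,0,0])]*1)
Rt=np.column_stack([[-np.sin(y9),np.cos(y9),0],lx,np.cross([-np.sin(y9),np.cos(y9),0],lx)])
print("turn left deg",np.degrees(R.from_matrix(Rm.T@Rt).as_rotvec()).round(2),"plate centre",(P+.045*Rm[:,2]).round(3),"foot z",(P+.11*Rm[:,2])[2].round(3),"vel",np.abs(o["joint_velocities"]).max().round(3))
E
sed -i '/^C=/d' chk.py; python3 chk.py
```

```text
13.7 0.007950487523238382 [0.5808 0.0449 0.2645] shift cm in tool axes to target [-0.29 -1.34  2.69]
turn left deg [-11.26  -0.43   0.  ] plate centre [0.602 0.049 0.225] foot z 0.168 vel 2.199
```

>>> apply_moves([
  [0,-0.6,0.9,-3,0,0,0],
  [-0.2,-1.2,1.8,-6,0,0,0],
  [-0.2,-1.4,2.3,-8,0,0,0],
  [-0.2,-1.4,2.3,-8,0,0,0],
  [-0.2,-1.4,2.3,-8,0,0,0],
])

```text
time: 14.12
position: [0.5786, 0.043, 0.2354]
tool_rot: [0.617, 0.723, 0.24, 0.197]
ft_force: [-0.9, 0.5, -1.3]
grip_width: 0.0077
```

>>> apply_moves([
  [0,0,0,0,0,0,0],
  [0,0,0,0,0,0,0],
  [0,0,0,0,0,0,0],
  [0,0,0,0,0,0,0],
  [0,0,0,0,0,0,0],
])

```text
time: 14.53
position: [0.5825, 0.0427, 0.2405]
tool_rot: [0.614, 0.723, 0.242, 0.202]
ft_force: [0.1, -0.3, -1.5]
grip_width: 0.0079
```

```bash
python3 chk.py; python3 - <<'E'
from h import *
_,a=shot("side","s5"); _,b=shot("scene","c5")
cv2.imwrite("pics/m5.png",np.hstack([cv2.resize(a[60:300,130:370],(400,400)),cv2.resize(b[80:280,200:400],(400,400))]))
E
```

```text
14.5333 0.007905499244960581 [0.5825 0.0427 0.2405] shift cm in tool axes to target [-0.03 -0.37  0.48]
turn left deg [-3.23 -0.46  0.02] plate centre [0.609 0.047 0.204] foot z 0.152 vel 0.004
```

View pics/m5.png

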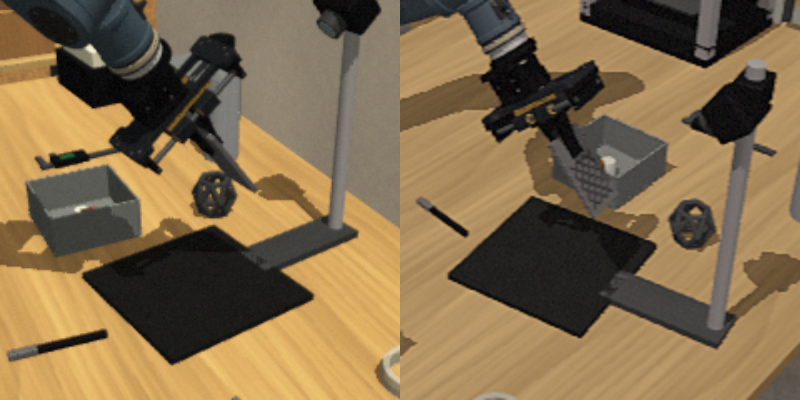

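The plate is clear of everything, with its ribbed face toward the lens. In the side view its foot is at about pixel (281,172). I'll check that against the prediction, then hand in.

```bash
python3 - <<'E'
from h import *
o=robot.get_obs(); F=o["position"]+.11*R.from_quat(o["tool_rot"]).as_matrix()[:,2]
Rm=R.from_quat(o["tool_rot"]).as_matrix()
p=robot.camera_params("side"); a=proj(p,[F-.035*Rm[:,0],F,F+.035*Rm[:,0]]); print(a.round(1),o["grip_width"])
if np.abs(a-[281,172]).max(1).min()<8: robot.hand_in(); print("handed in")
E
```

```text
[[283.9 174.8]
 [274.9 169.3]
 [266.2 164. ]] 0.007794098416245941
the job is handed in; nothing more can be done
handed in
```

I put both offcuts in the scrap bin, drew the tall plate out of its rack, and handed the job in with the plate held up to the camera. The hand-in gave no verdict. The job took about 14.6 s of the 64 s.

**First try at the stub:** it missed because I lifted before the slow fingers had closed. The stub hadn't moved, and the second try worked.

**Last checks on the plate:**
- **Position:** the plate centre is at about (0.609, 0.047, 0.204), roughly 5 mm from the view point.
- **Angle:** the tilt is about 3° short of square, against a limit of 20°.
- **Height:** the lower edge is about 0.15 m above the bench.
- **Grip:** the fingers are at 7.8 mm on the 8 mm plate with 25 N set, and the arm was still.
- **Slip:** the near corner of the plate's lower edge was predicted within 3 pixels of where the side camera shows it, so I saw no sign that it had slipped.

**What the pictures showed:** in the last side and scene pictures the cross-ribbed face looks at the lens and the plate touches only the gripper. The offcuts are in the bin, and the lattice part looks undisturbed. I did not check the short plates or the tape roll again after drawing the plate out.

No final check failed. The plate's position and angle come from the arm's readings and my measured board pose, with only the lower edge checked in a picture.

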